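# Make up the fermenting kit and the kegging kit on a home-brew bench

### The arm

A 6-joint arm with a two-finger parallel gripper is mounted at the origin on the work surface. World frame = base frame: x ahead of the robot, y to its left, z up, the work surface at z = 0. Lengths are in m, angles in degrees, forces in N, time in s.
With the tool pointing down it reaches from about 0.35 to 0.775 m from the base axis. Payload 5.5 kg.
Tool frame: the origin (TCP) lies between the finger pads; the fingertips stand 17 mm ahead of it and the grasp point (between the pads) lies 2 mm behind it (r.tcp_to_tips is the z of the fingertips in the tool frame, in m); z points along the fingers, y is the direction in which the jaws open and shut (so a half turn about z gives the same grasp; the last joint's range is limited). The gripper opens to 85 mm and grips with 20 to 120 N. Pads are 22 mm wide; open, the fingers measure 114 mm over their backs; the gripper's body (76 mm by 85 mm) begins 54 mm behind the grasp point. The pads swing forward as they close: fully open they stand 13 mm farther back than shut.
Start: joints at [-78.129, 17.945, 2.641, 74.691, 0, 82.002], TCP at [0.195, -0.541, 0.248] pointing down, gripper open.
Joint ranges: [-158.12, 158.12], [-49.38, 96.58], [-58.88, 72.47], [-126.05, 133.96], [-84.25, 85.87], [-180, 180]. Speed limits (degrees/s): [147.25, 147.25, 180, 180, 180, 180].

### API

Orientations are given as [roll, pitch, yaw] about the fixed x, y, z axes, in that order (R = Rz(yaw) Ry(pitch) Rx(roll)).
In Python, from station import get_obs, cams, r gives the robot as it stands.
- The arm moves only by the shell command python3 -m creep 'ROWS' [FORCE]. ROWS is text: rows parted by semicolons, each of 7 numbers parted by spaces: the turn, a rotation vector about the world's x, y, z each as a share of 6 degrees, from -1 to 1, then the shift along the world's x, y, z each as a share of 0.025 m, from -1 to 1, then the opening, from 0 (shut) to 1 (fully open). In form: rx ry rz tx ty tz gripper; .... A call has 1 to 5 rows; each row shifts and turns the pose as measured when the row begins; what a row does not reach is not made up. A row lasts 1/12 s, in which the tool goes at most 41.7 mm and 7.16 degrees, less where a joint would pass 70% of its speed; a pose out of reach is approached as far as the arm can. A call with a number of a shift or a turn outside -1 to 1 is refused whole. A call with a gripper value outside its range is refused whole. The fingers move at their own pace and stop on an object; FORCE is the grip in N (left out, the last holds). Time passes only in rows, so rows that do not move let the fingers close. It gives the time, the measured TCP pose, the force and the opening at its end, in the units of the state.
- get_obs(): the state, without advancing time (a new reading comes with each control period).
- cams.get_image(name): name is "scene" or "side" or "wrist"; returns a dict with "color" (400x640x3 uint8, blue, green, red), "fx", "fy", "cx", "cy" (pixels), "world_to_cam" (4x4, takes a point from world to camera coordinates); the wrist camera has in their place "hand_eye" (4x4, takes a point from camera to tool coordinates, whose origin is the TCP and whose axes are the flange's). Camera axes: x right, y up, looking along -z (the intrinsics and any distortion apply to the point x, -y, -z); pixel columns grow to the right and rows downward; lengths in m; the calibration is good to about 2 mm. A picture is of the moment at which its call begins: read the wrist's pose just before it. There is no depth.
- r.hand_in(): hands the job in, once; it reports no verdict.
The state is a dict: "time_s": time; "joints": joint angles; "qd": joint speeds; "joint_efforts": joint torques, N m; "eef_pos": TCP position; "tcp_rot": TCP orientation; "ft_force": force on the tool from outside, world axes, zero at the start; "wrist_torque": the same for the moment, N m; "width": finger opening in m.
Only numpy, scipy, OpenCV 4.12 (cv2) and the standard library are available. Lean on these libraries where they do the work, as an engineer would, in place of code of your own. Each camera call takes 0.05 s, during which the arm holds its last target. There are 200 camera calls.

### The job

Make up two kits from the loose stock on the brewing bench: the orange bung, the green-capped yeast vial and the steel hop strainer go into the blue three-compartment tray, the brass tap and the white cleaner bottle into the red two-compartment tray. Stand each one upright on the floor of a compartment of its own (any compartment of the right tray will do), setting it down rather than dropping it. Leave the black bung, the amber bottle and the teal cup standing where they are.

Things in the scene. Friction and masses are not known exactly. Their poses are not given: they have to be found in the camera images.
- blue_tray: Blue plastic tray, fixed to the bench, with 3 square compartments in a row along its own y axis. Origin at the centre of its underside, z up. Overall 78 mm in x and 224 mm in y, rim 18 mm high; walls and dividers 5 mm thick, floor 4 mm thick (so the inside is 14 mm deep). Each compartment is 68 x 68 mm inside; their centres lie at x = 0, y = -73, 0 and +73 mm. Empty at the start. Stands anywhere on the farther half of the work area, turned up to 0.3 rad.
- red_tray: Red plastic tray, fixed to the bench, with 2 square compartments in a row along its own y axis. Origin at the centre of its underside, z up. Overall 78 mm in x and 151 mm in y, rim 18 mm high; walls and dividers 5 mm thick, floor 4 mm thick (so the inside is 14 mm deep). Each compartment is 68 x 68 mm inside; their centres lie at x = 0, y = -36.5 and +36.5 mm. Empty at the start. Stands anywhere on the farther half of the work area, turned up to 0.3 rad.
- orange_bung_mid (a point): Orange rubber bung (stopper) standing loose on the bench, round, 45 mm high, 37 mm across the foot widening to 41 mm, with a 44 mm rim over the top 6 mm; dark hole mark on top; about 60 g. Origin at its centre, half-way up, z axis up.
- yeast_vial_mid (a point): Yeast vial, cream-coloured round body 32 mm across and 55 mm high with a green cap 36 mm across and 20 mm high on top, 75 mm high in all, about 80 g, standing loose. Origin at its centre, half-way up, z axis up.
- hop_strainer_mid (a point): Hop strainer, dark steel mesh cylinder 32 mm across and 70 mm high with a bright steel cap 36 mm across and 10 mm high on top, 80 mm high in all, about 100 g, standing loose. Origin at its centre, half-way up, z axis up.
- brass_tap_mid (a point): Brass tap standing loose on its flange: flange 38 mm across and 10 mm high, round body 28 mm across from 10 to 52 mm above the foot, black handle 12 to 16 mm across above that, 85 mm high in all, about 250 g. A round spout 12 mm thick sticks out level along the tap's own +x, to 24 mm from the axis, its centre line 36 mm above the foot; so grip the body with the fingers on its +y and -y sides. Origin at its centre, half-way up, z axis up.
- cleaner_bottle_mid (a point): Cleaner bottle, white round body 38 mm across and 60 mm high with a blue cap 28 mm across and 20 mm high, 80 mm high in all, about 120 g, standing loose. Origin at its centre, half-way up, z axis up.
- black_bung_mid (a point): Black rubber bung, of the same shape as the orange one (45 mm high, 44 mm across the rim), standing loose among the stock; not wanted in either kit, to be left alone. Origin at its centre, half-way up, z axis up.
- amber_bottle_mid (a point): Amber glass bottle, 62 mm across and 165 mm high, standing loose beyond the trays; to be left alone. Origin at its centre, half-way up, z axis up.
- teal_cup_mid (a point): Teal drinking cup, 74 mm across the rim and 90 mm high, standing loose to the right of the trays; to be left alone. Origin at its centre, half-way up, z axis up.
Not all that is in view belongs to the job. What is shaped like the part that bears yeast_vial_mid but pink or purple is not meant.

How it is judged:
By the outcome, as a careful person would: the job done as asked, in the order asked, and still so for the second after the job is handed in, with the robot touching nothing.
It also fails if it takes over 128 s, if anything falls off the work surface, if the arm or the gripper's body presses on something with over 40 N, if the wrist force passes 120 N, or if a joint passes its speed limit or range.

## Working session

There is one attempt and no reset: what is moved stays moved. The work goes in short steps, Python scripts to look and compute and a shell command to move; the robot and the scene stay as the last step left them, time stands still between calls to the robot, and variables do not carry over. Pictures are saved under pics/ and viewed, about 12 in all and at most 16, crops included, and the job is handed in when it is done.

```bash
mkdir -p pics; ls; python3 - <<'E'
from station import get_obs,cams,r
import cv2
o=get_obs();print({k:o[k] for k in('time_s','eef_pos','tcp_rot','width')})
for n in('scene','side','wrist'):
    d=cams.get_image(n);cv2.imwrite(f'pics/{n}0.png',d['color']);print(n,d['fx'],d['fy'],d['cx'],d['cy'],[k for k in d]);print(d.get('world_to_cam',d.get('hand_eye')))
E
```

```text
pics
{'time_s': 0.0, 'eef_pos': array([ 0.19532137, -0.54028439,  0.24739093]), 'tcp_rot': array([-1.79893412e+02, -1.45553735e-02,  1.98689032e+01]), 'width': 0.08544313249856933}
scene 387.3698933258466 387.3698933258466 315.27387999868455 198.28125546018197 ['color', 'fx', 'fy', 'cx', 'cy', 'world_to_cam']
[[ 0.54818552  0.83621754  0.01525983 -0.27809236]
 [-0.6200907   0.39412386  0.67834646  0.30262526]
 [ 0.56123094 -0.38132218  0.73458371 -1.44876285]
 [ 0.          0.          0.          1.        ]]
side 495.3700807911474 495.3700807911474 320.01449925609086 190.2427699358787 ['color', 'fx', 'fy', 'cx', 'cy', 'world_to_cam']
[[-0.93449967 -0.3556528   0.01488105  0.50107507]
 [ 0.27405821 -0.69216815  0.66767908 -0.24940602]
 [-0.22716174  0.62802416  0.74430048 -1.0977    ]
 [ 0.          0.          0.          1.        ]]
wrist 320.34959442381796 320.34959442381796 315.5072788032447 202.42983400324619 ['color', 'fx', 'fy', 'cx', 'cy', 'hand_eye']
[[ 2.61616124e-04  9.61900711e-01  2.73398890e-01  6.75121033e-02]
 [ 9.99999670e-01 -4.13562722e-05 -8.11398359e-04 -8.88574049e-04]
 [-7.69177900e-04  2.73399012e-01 -9.61900405e-01 -1.25263573e-01]
 [ 0.00000000e+00  0.00000000e+00  0.00000000e+00  1.00000000e+00]]
```

View pics/scene0.png

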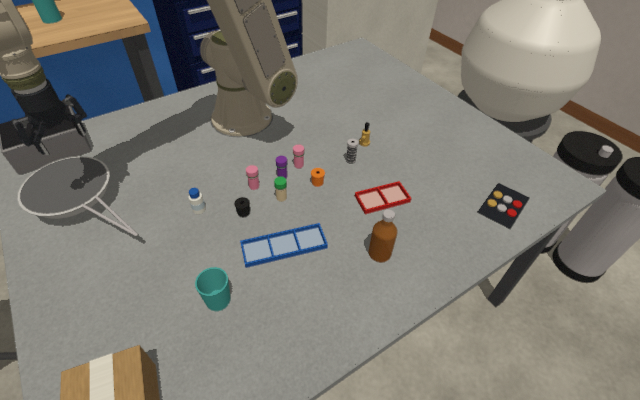

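View pics/side0.png

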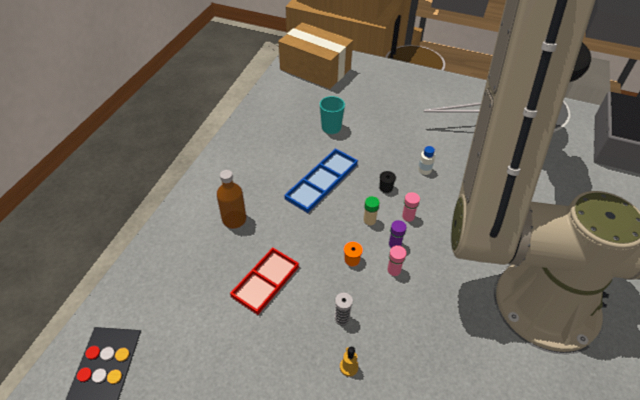

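The yeast vial is the green-capped one: scene (281,183), side (372,204). The lookalikes are pink at scene (253,172) and (299,150) and purple at (282,160). The orange bung is at scene (318,173), the black one at (242,202). I'll check this in close crops.

```bash
python3 - <<'E'
import cv2
a=cv2.imread('pics/scene0.png')[115:270,180:440];cv2.imwrite('pics/c1.png',cv2.resize(a,None,fx=3,fy=3,interpolation=cv2.INTER_CUBIC))
a=cv2.imread('pics/side0.png')[140:385,220:445];cv2.imwrite('pics/c2.png',cv2.resize(a,None,fx=2.4,fy=2.4,interpolation=cv2.INTER_CUBIC))
E
```

```text
(no output)
```

View pics/c1.png

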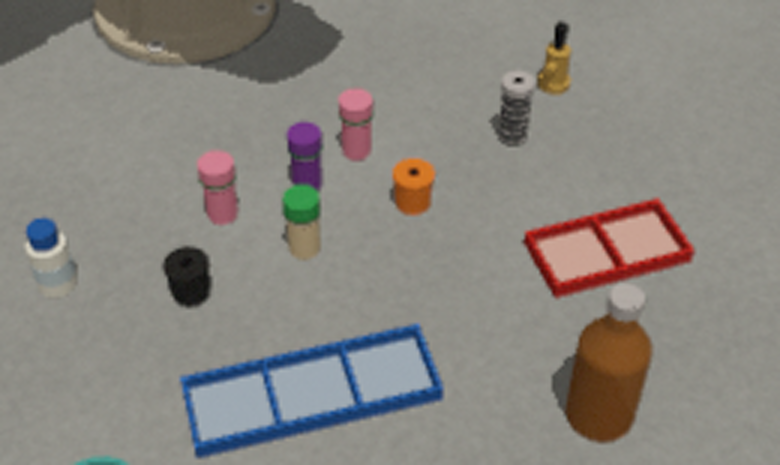

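View pics/c2.png

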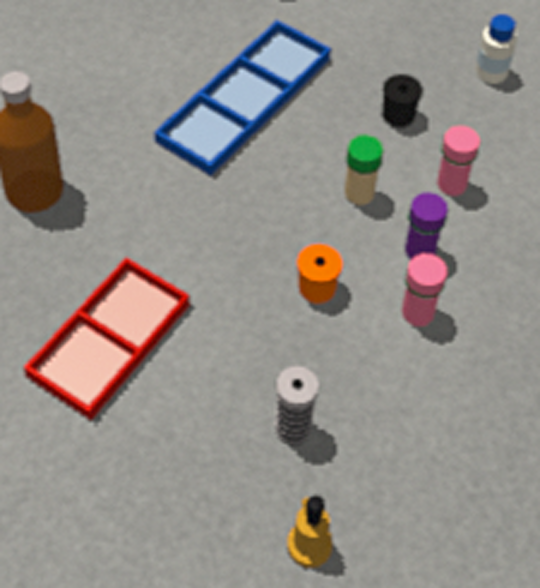

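Both crops agree: green-capped vial at c1 (302,196), with no green twin. The brass tap is at c1 (561,27), and the direction of its spout is still unclear. Next I triangulate everything.

```bash
cat > h.py <<'E'
import numpy as np, cv2
from scipy.spatial.transform import Rotation as Ro
def ray(d,T,px):  # T cam->world
    v=np.array([(px[0]-d['cx'])/d['fx'],-(px[1]-d['cy'])/d['fy'],-1.]);return T[:3,3],T[:3,:3]@v
def atz(d,T,px,z):
    o,v=ray(d,T,px);return (o+v*(z-o[2])/v[2])[:2]
def tri(r1,r2):
    A=np.zeros((3,3));b=np.zeros(3)
    for o,v in(r1,r2):
        v=v/np.linalg.norm(v);P=np.eye(3)-np.outer(v,v);A+=P;b+=P@o
    return np.linalg.solve(A,b)
def wristT(o,d):
    T=np.eye(4);T[:3,:3]=Ro.from_euler('xyz',o['tcp_rot'],degrees=True).as_matrix();T[:3,3]=o['eef_pos'];return T@np.array(d['hand_eye'])
E
python3 - <<'E'
from h import *;from station import cams
np.set_printoptions(precision=4,suppress=True)
S=cams.get_image('scene');D=cams.get_image('side');TS=np.linalg.inv(S['world_to_cam']);TD=np.linalg.inv(D['world_to_cam'])
c1=lambda p:(180+(p[0]+.5)/3-.5,115+(p[1]+.5)/3-.5)
c2=lambda p:(220+(p[0]+.5)/2.4-.5,140+(p[1]+.5)/2.4-.5)
P=dict(orange=((413,173),(320,262),.045),black=((186,262),(402,90),.045),green=((302,196),(365,149),.075),strainer=((517,80),(297,383),.08),tap=((561,27),(315,503),.085),cleaner=((42,229),(502,24),.08),pink1=((217,162),(461,138),.075),pink2=((356,100),(427,268),.075),purple=((305,134),(428,206),.075),amber=((627,297),(15,83),.165))
for n,(a,b,z) in P.items():print(n,tri(ray(S,TS,c1(a)),ray(D,TD,c2(b))),z,atz(S,TS,c1(a),z),atz(D,TD,c2(b),z))
for n,A,B in(('blue',[(183,378),(416,328),(441,396),(199,453)],[(277,24),(157,134),(212,172),(330,50)]),('red',[(526,236),(658,203),(692,253),(557,293)],[(127,262),(27,370),(92,414),(189,297)])):
    a=[atz(S,TS,c1(p),.018) for p in A];b=[atz(D,TD,c2(p),.018) for p in B];print(n,a,b,sep='\n')
    # match by nearest
    b=[min(b,key=lambda q:np.hypot(*(q-p))) for p in a];q=(np.array(a)+b)/2
    print('centre',q.mean(0),np.mean(a,0),np.mean(b,0),[ (np.hypot(*(q[i]-q[i-1])),np.degrees(np.arctan2(*(q[i]-q[i-1])[::-1]))) for i in range(4)])
E
```

```text
orange [0.4384 0.0503 0.0439] 0.045 [0.4409 0.0502] [0.4372 0.0498]
black [ 0.426  -0.1984  0.0433] 0.045 [ 0.428  -0.1987] [ 0.4255 -0.1973]
green [ 0.4345 -0.0759  0.0741] 0.075 [ 0.4367 -0.0758] [ 0.4335 -0.0763]
strainer [0.4111 0.2007 0.0812] 0.08 [0.4108 0.202 ] [0.4106 0.1994]
tap [0.3637 0.2968 0.0829] 0.085 [0.3672 0.2954] [0.3624 0.2967]
cleaner [ 0.3458 -0.3031  0.077 ] 0.08 [ 0.3502 -0.3031] [ 0.345  -0.3009]
pink1 [ 0.3486 -0.1239  0.0755] 0.075 [ 0.3501 -0.123 ] [ 0.3475 -0.126 ]
pink2 [0.34   0.0425 0.0747] 0.075 [0.3425 0.043 ] [0.3385 0.041 ]
purple [ 0.3574 -0.0288  0.0739] 0.075 [ 0.3604 -0.0288] [ 0.3562 -0.0294]
amber [0.7521 0.0433 0.163 ] 0.165 [0.7549 0.0432] [0.7494 0.0435]
blue
[array([ 0.5295, -0.2547]), array([ 0.594 , -0.0469]), array([ 0.6705, -0.071 ]), array([ 0.6083, -0.2779])]
[array([ 0.5946, -0.2719]), array([ 0.6565, -0.0633]), array([ 0.5823, -0.036 ]), array([ 0.5236, -0.2537])]
centre [ 0.5949 -0.1594] [ 0.6006 -0.1626] [ 0.5892 -0.1562] [(np.float64(0.07769688629881892), np.float64(164.5713426662352)), (np.float64(0.2214557317007547), np.float64(73.85744209924022)), (np.float64(0.07965424445143422), np.float64(-18.81323610082767)), (np.float64(0.21678427556476132), np.float64(-106.63861897790846))]
red
[array([0.5547, 0.1117]), array([0.5905, 0.2557]), array([0.6619, 0.2371]), array([0.6309, 0.0911])]
[array([0.6173, 0.1001]), array([0.6523, 0.2419]), array([0.5783, 0.2603]), array([0.5454, 0.1155])]
centre [0.6039 0.1767] [0.6095 0.1739] [0.5983 0.1794] [(np.float64(0.0762239657282929), np.float64(166.34900792824354)), (np.float64(0.14843746512612505), np.float64(76.62571116414617)), (np.float64(0.07502544715366842), np.float64(-14.273873590543253)), (np.float64(0.14763260666106223), np.float64(-102.90589826751913))]
```

Tops come out within 3 mm of their stated heights. Blue tray: about (0.595,-0.159), yaw -16°. Red tray: about (0.604,0.177), yaw -13°. I'll set out for the orange bung.

```bash
python3 -m creep '0 0 -1 0.4 1 0 1;0 0 -1 0.4 1 0 1;0 0 -1 0.4 1 0 1;0 0 -1 0.4 1 0 1;0 0 -1 0.4 1 0 1' 40
python3 -m creep '0 0 -1 0.4 1 0 1;0 0 0 0.4 1 0 1;0 0 0 0.4 1 0 1;0 0 0 0.4 1 0 1;0 0 0 0.4 1 0 1'
python3 -m creep '0 0 0 0.4 1 0 1;0 0 0 0.4 1 0 1;0 0 0 0.4 1 0 1;0 0 0 0.4 1 0 1;0 0 0 0.4 1 0 1'
```

```text
time_s: 0.67
eef_pos: [0.2442, -0.4161, 0.2453]
tcp_rot: [-180.0, 0.1, -11.8]
ft_force: [0.1, -0.8, 0.2]
width: 0.0853
time_s: 1.08
eef_pos: [0.2952, -0.2844, 0.2449]
tcp_rot: [-179.9, 0.1, -18.5]
ft_force: [-0.4, 0.9, 1.0]
width: 0.0856
time_s: 1.5
eef_pos: [0.346, -0.1527, 0.2452]
tcp_rot: [-180.0, -0.0, -18.6]
ft_force: [0.0, -0.8, -0.6]
width: 0.085
```

```bash
python3 -m creep '0 0 0.3 0.45 1 0 1;0 0 0 0.45 1 0 1;0 0 0 0.45 1 0 1;0 0 0 0.45 1 -1 1;0 0 0 0.45 1 -1 1'
python3 -m creep '0 0 0 0.45 1 -1 1;0 0 0 0.45 1 -1 1;0 0 0 0.45 0.7 0 1;0 0 0 0 0 0 1'
cat > look.py <<'E'
import sys;from h import *;from station import cams,get_obs
o=get_obs();d=cams.get_image('wrist');n=sys.argv[1];cv2.imwrite(f'pics/{n}.png',d['color'])
T=wristT(o,d);np.savez(f'pics/{n}.npz',T=T,fx=d['fx'],cx=d['cx'],cy=d['cy'],fy=d['fy'],e=o['eef_pos']);print(o['eef_pos'],o['tcp_rot'],o['time_s'])
E
cat > px.py <<'E'
# px.py name z u,v u,v ...
import sys;from h import *
d=np.load(f'pics/{sys.argv[1]}.npz');z=float(sys.argv[2])
for a in sys.argv[3:]:
    p=atz(d,d['T'],tuple(map(float,a.split(','))),z);print(a,p.round(4),'minus tcp, units',((p-d['e'][:2])/.025).round(2))
E
python3 look.py w1
```

```text
time_s: 1.92
eef_pos: [0.4042, -0.03, 0.1995]
tcp_rot: [-179.5, -0.8, -16.0]
ft_force: [0.5, -0.0, -1.5]
width: 0.0854
time_s: 2.25
eef_pos: [0.4273, 0.0005, 0.145]
tcp_rot: [-177.5, -0.6, -12.4]
ft_force: [1.7, -1.0, 0.9]
width: 0.0852
[0.42726142 0.00049408 0.1449625 ] [-177.46781684   -0.59835718  -12.38148882] 2.25
```

View pics/w1.png

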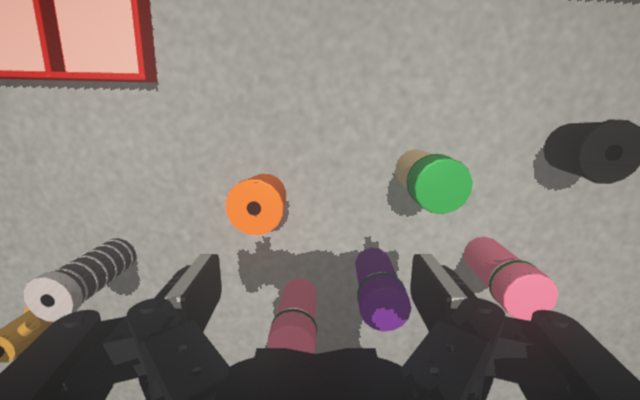

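The wrist view shows the orange bung at (254,208), green cap at (442,184), strainer cap at (47,300), black bung at (613,153), with the tap at lower left.

```bash
python3 px.py w1 .045 254,208 613,153; python3 px.py w1 .075 442,184; python3 px.py w1 .08 47,300;python3 px.py w1 .018 153,80; python3 - <<'E'
from station import get_obs
o=get_obs();print(o['joints'],o['qd'],o['eef_pos'],o['tcp_rot'])
E
```

```text
254,208 [0.4375 0.0491] minus tcp, units [0.41 1.94]
613,153 [ 0.4256 -0.2007] minus tcp, units [-0.07 -8.05]
442,184 [ 0.4359 -0.0781] minus tcp, units [ 0.34 -3.14]
47,300 [0.4102 0.2001] minus tcp, units [-0.68  7.98]
153,80 [0.5442 0.1063] minus tcp, units [4.68 4.23]
[-12.48320823   4.55022448 -29.28084592  55.67292289   2.49202975
 179.9421202 ] [-1.12435821 -1.46710166  0.15680988  1.42538651 -0.58581381  0.02665943] [4.26039849e-01 2.29072207e-04 1.44847874e-01] [-177.50847212   -0.49852309  -12.42538098]
```

Positions match to about 2 mm. Joint 6 is at its 180° stop, which caused the shortfall and the small tilt. A half turn gives the same grasp, so I turn to yaw about 164 and level the tool.

```bash
python3 -m creep '0 0 1 0 0 0.5 1;0 0 1 0 0 0 1;0 0 1 0 0 0 1;0 0 1 0 0 0 1;0 0 1 0 0 0 1' >/dev/null
python3 -m creep '0 0 1 0 0 0 1;0 0 1 0 0 0 1;0 0 1 0 0 0 1;0 0 1 0 0 0 1;0 0 1 0 0 0 1' >/dev/null
python3 -m creep '0 0 1 0 0.3 0 1;0 0 1 0 0.3 0 1;0 0 1 0 0.3 0 1;0 0 1 0 0.3 0 1;0 0 1 0 0.3 0 1' >/dev/null
python3 -m creep '0 0 1 0 0 0 1;0 0 1 0 0 0 1;0 0 1 0 0 0 1;0 0 1 0 0 0 1;0 0 1 0 0 0 1'
python3 -m creep '0 0 1 0 0 0 1;0 0 1 0 0 0 1;0 0 1 0 0 0 1;0 0 1 0 0 0 1;0 0 0 0 0 0 1'
```

```text
time_s: 3.97
eef_pos: [0.4367, 0.0208, 0.1955]
tcp_rot: [-179.8, -0.7, 111.7]
ft_force: [-0.2, 0.2, 0.1]
width: 0.0853
time_s: 4.38
eef_pos: [0.4393, 0.0161, 0.2056]
tcp_rot: [179.9, -0.1, 136.7]
ft_force: [0.7, -0.1, 0.2]
width: 0.0854
```

```bash
python3 -m creep '0 0 0.95 0 0.27 -0.5 1;0 0 0.95 0 0.27 -0.5 1;0 0 0.95 0 0.27 -0.5 1;0 0 0.95 0 0.27 -0.5 1;0 0 0.5 0 0.27 -0.5 1'
python3 -m creep '0 0 0 0 0 0 1'
```

```text
time_s: 4.8
eef_pos: [0.4447, 0.0459, 0.1517]
tcp_rot: [179.6, 0.9, 162.2]
ft_force: [0.1, -0.7, 0.1]
width: 0.0856
time_s: 4.88
eef_pos: [0.4436, 0.0461, 0.151]
tcp_rot: [179.6, 0.7, 162.1]
ft_force: [-1.8, -0.9, -0.9]
width: 0.0858
```

```bash
python3 -m creep '-0.03 0.13 0.2 -0.22 0.14 -1 1;0 0 0 0 0 -1 1;0 0 0 0 0 -1 1;0 0 0 0 0 -0.8 1;0 0 0 0 0 0 1'
python3 look.py w2
```

```text
time_s: 5.3
eef_pos: [0.4436, 0.0465, 0.0615]
tcp_rot: [180.0, 0.8, 162.1]
ft_force: [0.2, 0.2, 1.1]
width: 0.0855
[0.44362963 0.04649544 0.0614791 ] [179.98542728   0.80196118 162.05398963] 5.3
```

```bash
python3 -m creep '0 0.13 0.2 -0.25 0.15 0 1;0 0 0 0 0 0 1;0 0 0 -0.2 0.1 0 1;0 0 0 0 0 0 1'
```

```text
time_s: 5.68
eef_pos: [0.4363, 0.0519, 0.069]
tcp_rot: [-179.9, 0.5, 163.0]
ft_force: [-0.3, 0.1, 0.1]
width: 0.0854
```

View pics/w2.png

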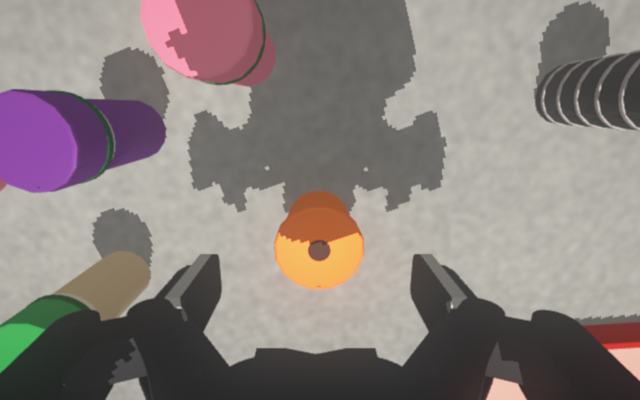

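The bung sits midway between the jaws at (319,249). Descending and gripping.

```bash
python3 px.py w2 .045 319,249
python3 -m creep '0 0 0 0.05 -0.1 -0.8 1;0 0 0 0 0 -0.6 1;0 0 0 0 0 0 1' 40
```

```text
319,249 [0.437 0.05 ] minus tcp, units [-0.27  0.14]
time_s: 5.93
eef_pos: [0.4411, 0.0496, 0.0375]
tcp_rot: [-180.0, 1.0, 163.0]
ft_force: [-0.4, 0.4, -0.6]
width: 0.085
```

```bash
python3 -m creep '0 0 0 -0.3 0 -0.2 1;0 0 0 0 0 0 0;0 0 0 0 0 0 0;0 0 0 0 0 0 0;0 0 0 0 0 0 0' 40
python3 -m creep '0 0 0 0 0 0 0;0 0 0 0 0 0 0;0 0 0 0 0 0 0'
```

```text
time_s: 6.35
eef_pos: [0.4341, 0.0498, 0.0353]
tcp_rot: [180.0, 1.2, 163.0]
ft_force: [0.6, -0.8, 0.6]
width: 0.042
time_s: 6.6
eef_pos: [0.4349, 0.0497, 0.0363]
tcp_rot: [180.0, 1.3, 163.0]
ft_force: [-0.3, 0.5, -1.3]
width: 0.042
```

```bash
python3 -m creep '0 0 0 0 0 1 0;0 0 0 0 0 1 0;0 0 0 0 0 1 0;0.07 0.2 0 0.5 -0.4 1 0;0 0 0 1 -0.8 0 0'
python3 -m creep '0 0 0 1 -0.8 0 0;0 0 0 1 -0.8 0 0;0 0 0 1 -0.8 0 0;0 0 0 1 -0.8 0 0;0 0 0 0 0 0 0'
python3 look.py w3
```

```text
time_s: 7.02
eef_pos: [0.4644, 0.0222, 0.1381]
tcp_rot: [180.0, -0.7, 163.3]
ft_force: [1.3, 0.4, -0.2]
width: 0.0416
time_s: 7.43
eef_pos: [0.5738, -0.0645, 0.1411]
tcp_rot: [180.0, -0.2, 163.3]
ft_force: [1.1, 0.4, -1.0]
width: 0.0416
[ 0.57375859 -0.06448433  0.1411074 ] [ 1.79991863e+02 -1.50904440e-01  1.63298312e+02] 7.4333
```

View pics/w3.png

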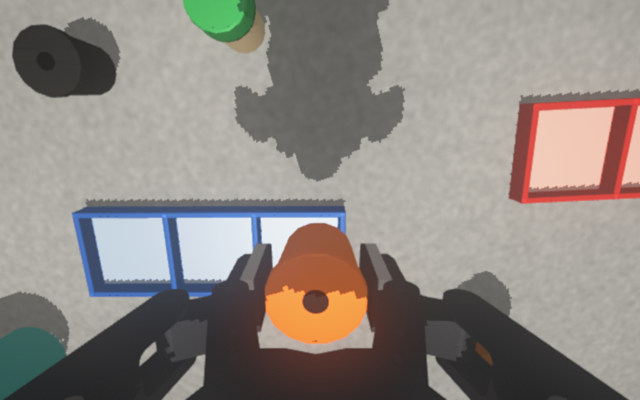

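```bash
python3 px.py w3 .018 77,213 345,211 90,296 ; python3 px.py w3 .018 527,104 520,202
```

```text
77,213 [ 0.5256 -0.2532] minus tcp, units [-1.93 -7.55]
345,211 [ 0.5865 -0.0438] minus tcp, units [0.51 0.83]
90,296 [ 0.5977 -0.2789] minus tcp, units [ 0.96 -8.58]
527,104 [0.5451 0.1073] minus tcp, units [-1.15  6.87]
520,202 [0.6196 0.0931] minus tcp, units [1.83 6.31]
```

Blue tray checks out at (0.594,-0.159), yaw -16.2°. Placing the bung in its +y compartment at (0.6145,-0.089).

```bash
python3 -m creep '0 0 0.1 0.8 -0.5 -0.4 0;0 0 0 0.7 -0.5 -0.6 0;0 0 0 0 0 -0.8 0;0 0 0 0 0 -0.6 0;0 0 0 0 0 0 0'
```

```text
time_s: 7.9
eef_pos: [0.6072, -0.0867, 0.0783]
tcp_rot: [179.9, -0.6, 164.0]
ft_force: [-0.6, 0.3, 0.2]
width: 0.0418
```

```bash
python3 -m creep '0 0 0 0.2 -0.1 -0.4 0;0 0 0 0 0 -0.5 0;0 0 0 0 0 -0.4 0;0 0 0 0 0 0 0'
```

```text
time_s: 8.23
eef_pos: [0.6108, -0.0874, 0.0443]
tcp_rot: [179.9, -0.7, 164.1]
ft_force: [-0.3, -0.6, -1.5]
width: 0.0419
```

```bash
python3 -m creep '0 0 0 0 0 -0.18 0;0 0 0 0 0 0 0;0 0 0 0 0 0 0'
```

```text
time_s: 8.48
eef_pos: [0.6112, -0.087, 0.0404]
tcp_rot: [179.9, -0.6, 164.1]
ft_force: [0.6, -1.3, -0.8]
width: 0.0423
```

```bash
python3 -m creep '0 0 0 0 0 -0.15 0;0 0 0 0 0 0 0;0 0 0 0 0 0 0'
```

```text
time_s: 8.73
eef_pos: [0.6135, -0.0872, 0.0416]
tcp_rot: [179.9, -0.2, 164.1]
ft_force: [-0.6, 0.3, -0.4]
width: 0.0418
```

```bash
python3 -m creep '0 0 0 0 0 -0.2 0;0 0 0 0 0 0 0'; python3 -m creep '0 0 0 0 0 -0.1 0'
```

```text
time_s: 8.9
eef_pos: [0.6154, -0.0874, 0.04]
tcp_rot: [179.8, 0.1, 164.2]
ft_force: [0.0, -0.2, -0.1]
width: 0.042
time_s: 8.98
eef_pos: [0.6163, -0.0875, 0.0391]
tcp_rot: [179.8, 0.3, 164.2]
ft_force: [-5.7, 2.8, 26.1]
width: 0.042
```

Contact is felt (26 N). Releasing with a modest opening, then lifting.

```bash
python3 -m creep '0 0 0 0 0 0.05 0.7;0 0 0 0 0 0 0.7;0 0 0 0 0 0 0.7;0 0 0 0 0 1 0.7;0 0 0 0 0 1 0.8'
python3 -m creep '0 0 0 -0.5 0 1 1;0 0 0 -1 0.1 0 1;0 0 0 -1 0.1 0 1;0 0 0 -1 0.1 0 1;0 0 0 0 0 0 1'
python3 look.py w4
```

```text
time_s: 9.4
eef_pos: [0.6116, -0.0864, 0.0834]
tcp_rot: [179.8, -0.4, 164.2]
ft_force: [0.9, -0.5, 0.6]
width: 0.0683
time_s: 9.82
eef_pos: [0.5235, -0.0793, 0.1104]
tcp_rot: [179.8, -0.3, 164.2]
ft_force: [-0.8, 1.2, -0.5]
width: 0.0849
[ 0.52350949 -0.07934859  0.11044213] [179.8332023   -0.25544422 164.16647497] 9.8167
```

View pics/w4.png

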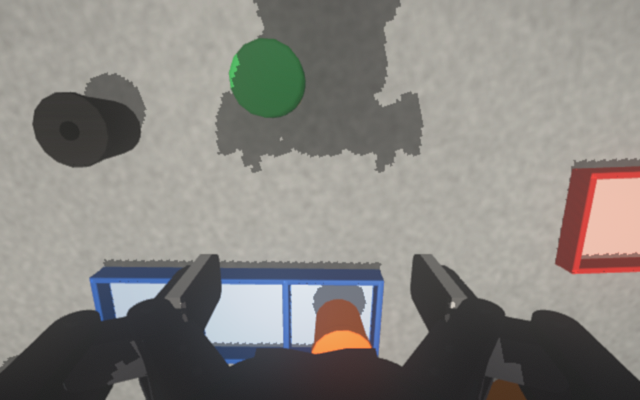

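The orange bung stands in the right-hand compartment (foot near (340,300)). The vial cap is at (268,78).

```bash
python3 px.py w4 .075 268,78; python3 px.py w4 .018 97,280 381,280 597,173 575,272
python3 -m creep '0 0 0 -1 0 0.3 1;0 0 0 -1 0 0 1;0 0 0 -1 0 0 1;0 0 0 -0.4 0 0 1;0 0 0 0 0 0 1'
```

```text
268,78 [ 0.4342 -0.0776] minus tcp, units [-3.57  0.07]
97,280 [ 0.5276 -0.2525] minus tcp, units [ 0.16 -6.93]
381,280 [ 0.5864 -0.0458] minus tcp, units [2.52 1.34]
597,173 [0.5469 0.1157] minus tcp, units [0.94 7.8 ]
575,272 [0.6199 0.0963] minus tcp, units [3.85 7.03]
time_s: 10.28
eef_pos: [0.4426, -0.0811, 0.1168]
tcp_rot: [179.8, 0.1, 164.2]
ft_force: [0.8, 0.3, 0.2]
width: 0.0853
```

```bash
python3 -m creep '0 0 0 -0.35 0.17 -0.6 1;0 0 0 0 0 -0.9 1;0 0 0 0 0 -0.7 1;0 0 0 0 0 0 1'
```

```text
time_s: 10.62
eef_pos: [0.4417, -0.0792, 0.0621]
tcp_rot: [179.8, 0.7, 164.1]
ft_force: [-0.2, 0.6, -0.4]
width: 0.0853
```

```bash
python3 -m creep '0.02 0.12 0 -0.3 0.1 0 1;0 0 0 0 0 0 0;0 0 0 0 0 0 0;0 0 0 0 0 0 0;0 0 0 0 0 0 0' 40
python3 -m creep '0 0 0 0 0 0 0;0 0 0 0 0 0 0'
```

```text
time_s: 11.03
eef_pos: [0.4387, -0.0778, 0.0642]
tcp_rot: [179.9, 0.2, 164.1]
ft_force: [-0.8, -2.3, 0.6]
width: 0.039
time_s: 11.2
eef_pos: [0.4398, -0.0782, 0.0653]
tcp_rot: [179.9, 0.3, 164.1]
ft_force: [-0.8, 0.7, -1.7]
width: 0.0351
```

```bash
python3 -m creep '0 0 0 0 0 1 0;0 0 0 0 0 1 0;0 0 0 1 -0.5 0 0;0 0 0 1 -0.5 0 0;0 0 0 1 -0.5 0 0'
python3 -m creep '0 0 0 1 -0.5 0 0;0 0 0 1 -0.5 0 0;0 0 0 0.8 -0.4 0 0;0 0 0 0 0 0 0'
```

```text
time_s: 11.62
eef_pos: [0.5098, -0.113, 0.1181]
tcp_rot: [179.9, -0.1, 164.2]
ft_force: [0.9, -0.9, -0.5]
width: 0.035
time_s: 11.95
eef_pos: [0.5878, -0.1523, 0.1193]
tcp_rot: [179.9, 0.3, 164.2]
ft_force: [0.3, 0.6, -1.8]
width: 0.0348
```

```bash
python3 -m creep '0 0 0 0.4 -0.22 -0.4 0;0 0 0 0 0 -0.8 0;0 0 0 0 0 -0.5 0;0 0 0 0 0 0 0'
```

```text
time_s: 12.28
eef_pos: [0.599, -0.1587, 0.0758]
tcp_rot: [179.9, 0.4, 164.1]
ft_force: [0.9, 0.7, -1.6]
width: 0.0351
```

```bash
python3 -m creep '0 0 0 0 0 -0.25 0;0 0 0 0 0 0 0';python3 -m creep '0 0 0 0 0 -0.12 0'; python3 -m creep '0 0 0 0 0 -0.12 0'
```

```text
time_s: 12.45
eef_pos: [0.5979, -0.1582, 0.0692]
tcp_rot: [179.9, 0.3, 164.1]
ft_force: [-1.0, -0.2, -1.1]
width: 0.0345
time_s: 12.53
eef_pos: [0.5988, -0.1586, 0.0682]
tcp_rot: [179.9, 0.5, 164.1]
ft_force: [-2.4, 0.6, 30.4]
width: 0.0348
time_s: 12.62
eef_pos: [0.5999, -0.1589, 0.0684]
tcp_rot: [179.9, 0.7, 164.1]
ft_force: [-5.4, 3.0, 19.5]
width: 0.0347
```

```bash
python3 -m creep '0 0 0 0 0 0.05 0.6;0 0 0 0 0 0 0.6;0 0 0 0 0 0 0.6;0 0 0 0 0 1 0.6;0 0 0 0 0 1 0.7'
python3 -m creep '0 0 0 -0.5 0 1 1;0 0 0 -0.5 1 0 1;0 0 0 -0.5 1 0 1;0 0 0 -0.5 1 0 1;0 0 0 -0.5 1 0 1'
python3 -m creep '0 0 0 -0.5 1 0 1;0 0 0 -0.5 1 0 1;0 0 0 -0.5 1 0 1;0 0 0 -0.5 1 0 1;0 0 0 -0.5 1 0 1'
python3 -m creep '0 0 0 -0.5 1 0 1;0 0 0 -0.5 1 0 1;0 0 0 -0.5 1 0 1;0 0 0 -0.5 0.5 0 1;0 0 0 0 0 0 1'
python3 look.py w5
```

```text
time_s: 13.03
eef_pos: [0.5975, -0.1576, 0.1194]
tcp_rot: [179.9, 0.4, 164.2]
ft_force: [0.9, 0.0, 0.9]
width: 0.0595
time_s: 13.45
eef_pos: [0.5392, -0.0614, 0.1521]
tcp_rot: [180.0, 1.3, 163.7]
ft_force: [0.5, 0.2, -0.6]
width: 0.0856
time_s: 13.87
eef_pos: [0.4731, 0.0687, 0.1533]
tcp_rot: [179.9, 1.5, 163.6]
ft_force: [1.0, -0.2, -0.6]
width: 0.0854
time_s: 14.28
eef_pos: [0.4171, 0.1636, 0.1541]
tcp_rot: [179.8, 1.5, 163.9]
ft_force: [-0.8, 0.2, -0.5]
width: 0.0855
[0.41706384 0.16363482 0.15409258] [179.83394332   1.4716517  163.88918814] 14.2833
```

View pics/w5.png

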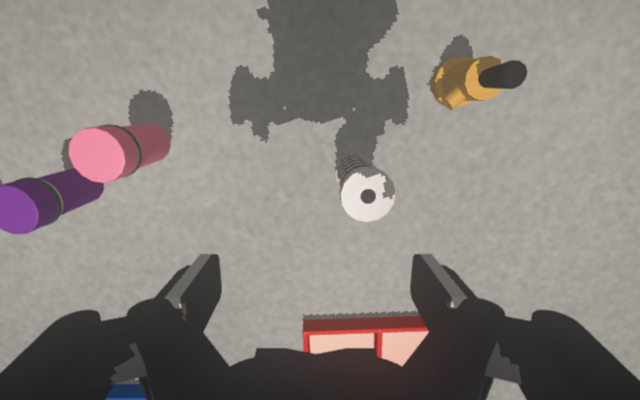

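Strainer cap at (368,197), tap handle at (505,74).

```bash
python3 px.py w5 .08 368,197; python3 px.py w5 .085 513,73;python3 px.py w5 .018 306,333 428,329
python3 -c "
import cv2;a=cv2.imread('pics/w5.png')[20:130,410:550];cv2.imwrite('pics/c3.png',cv2.resize(a,None,fx=4,fy=4,interpolation=cv2.INTER_CUBIC))"
```

```text
368,197 [0.4107 0.2004] minus tcp, units [-0.26  1.47]
513,73 [0.3611 0.2946] minus tcp, units [-2.24  5.24]
306,333 [0.5485 0.116 ] minus tcp, units [ 5.26 -1.91]
428,329 [0.577  0.2308] minus tcp, units [6.4  2.69]
```

View pics/c3.png

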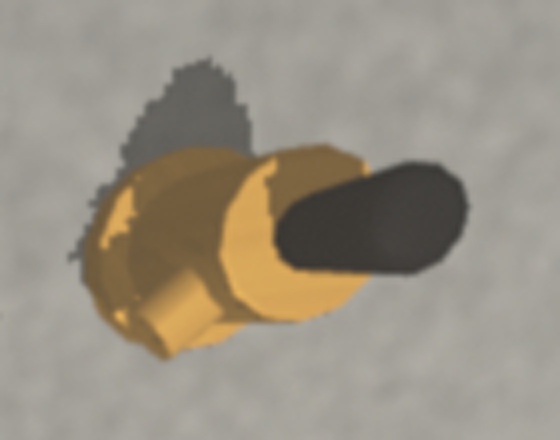

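The spout end shows at crop (153,338), i.e. full-image (448,104).

```bash
python3 px.py w5 .036 448,104.5; python3 px.py w5 0.052 484,81
python3 -m creep '0.07 0.24 0 -0.25 0.7 -0.8 1;0 0 0 0 0.7 -1 1;0 0 0 0 0 0 1'
```

```text
448,104.5 [0.3734 0.2756] minus tcp, units [-1.74  4.48]
484,81 [0.3634 0.2947] minus tcp, units [-2.15  5.24]
time_s: 14.58
eef_pos: [0.4158, 0.1982, 0.1105]
tcp_rot: [179.6, 0.5, 163.8]
ft_force: [-0.2, -0.2, -0.1]
width: 0.0855
```

The spout points to about -62° and measures 22 mm, which is plausible, so the jaws need to lie along about 28° for the tap. Down onto the strainer first.

```bash
python3 -m creep '0 0.1 0 -0.25 0.1 -0.9 1;0 0 0 -0.2 0 -0.9 1;0 0 0 0 0 -0.6 1;0 0 0 0 0 0 1'
```

```text
time_s: 14.92
eef_pos: [0.409, 0.1983, 0.0509]
tcp_rot: [179.8, 0.2, 163.7]
ft_force: [-0.3, -0.2, -0.1]
width: 0.0854
```

```bash
python3 -m creep '0 0 0 0 0.1 -0.2 1;0 0 0 0 0 0 0;0 0 0 0 0 0 0;0 0 0 0 0 0 0;0 0 0 0 0 0 0' 40
python3 -m creep '0 0 0 0 0 0 0;0 0 0 0 0 0 0;0 0 0 0 0 0 0'
```

```text
time_s: 15.33
eef_pos: [0.4134, 0.1991, 0.0494]
tcp_rot: [179.7, 0.4, 163.5]
ft_force: [0.4, 0.1, -0.8]
width: 0.0388
time_s: 15.58
eef_pos: [0.4146, 0.1993, 0.0509]
tcp_rot: [179.6, 0.6, 163.5]
ft_force: [1.1, -0.3, -0.9]
width: 0.0319
```

```bash
python3 -m creep '0 0 0 0 0 1 0;0 0 0 0 0 1 0;0 0 0 0 0 1 0;0 0 0 0 0 1 0;0 0 0 0.37 -1 0.2 0'
python3 -m creep '0 0 0 0.37 -1 0 0;0 0 0 0.37 -1 0 0;0 0 0 0.37 -1 0 0;0 0 0 0.37 -1 0 0;0 0 0 0.37 -1 0 0'
python3 -m creep '0 0 0 0.37 -1 0 0;0 0 0 0.37 -1 0 0;0 0 0 0.37 -1 0 0;0 0 0 0.37 -1 0 0;0 0 0 0.37 -1 0 0'
python3 -m creep '0 0 0 0.37 -1 0 0;0 0 0 0.37 -1 0 0;0 0 0 0.37 -1 0 0;0 0 0 0.37 -1 0 0;0 0 0 0 0 0 0'
```

```text
time_s: 16.0
eef_pos: [0.4185, 0.1754, 0.1573]
tcp_rot: [179.8, 0.1, 163.8]
ft_force: [0.8, 0.5, -0.4]
width: 0.0315
time_s: 16.42
eef_pos: [0.467, 0.0479, 0.1618]
tcp_rot: [179.6, 0.5, 164.3]
ft_force: [0.6, -0.8, -1.6]
width: 0.0311
time_s: 16.83
eef_pos: [0.5137, -0.0832, 0.1619]
tcp_rot: [179.6, 0.5, 164.3]
ft_force: [0.0, 0.9, -0.3]
width: 0.0313
time_s: 17.25
eef_pos: [0.5528, -0.1927, 0.161]
tcp_rot: [179.7, 0.6, 164.1]
ft_force: [0.5, -0.5, -0.8]
width: 0.0315
```

```bash
python3 -m creep '0 0.1 0 0.6 -0.8 0 0;0 0 0 0.5 -0.7 -0.5 0;0 0 0 0 0 -1 0;0 0 0 0 0 -1 0;0 0 0 0 0 0 0'
```

```text
time_s: 17.67
eef_pos: [0.5802, -0.2323, 0.096]
tcp_rot: [179.8, -0.1, 164.0]
ft_force: [-1.5, 0.5, -2.0]
width: 0.0315
```

```bash
python3 -m creep '0 0 0 -0.1 0.1 -0.8 0;0 0 0 0 0 -0.4 0;0 0 0 0 0 0 0'; python3 -m creep '0 0 0 0 0 -0.2 0'
```

```text
time_s: 17.92
eef_pos: [0.577, -0.2284, 0.0659]
tcp_rot: [179.8, -0.2, 164.0]
ft_force: [0.4, 0.6, -0.1]
width: 0.0316
time_s: 18.0
eef_pos: [0.5775, -0.2282, 0.0622]
tcp_rot: [179.8, -0.2, 164.0]
ft_force: [0.6, 0.3, -1.4]
width: 0.0317
```

```bash
python3 -m creep '0 0 0 0 0 -0.15 0'; python3 -m creep '0 0 0 0 0 -0.12 0';  python3 -m creep '0 0 0 0 0 -0.1 0'
```

```text
time_s: 18.08
eef_pos: [0.5778, -0.228, 0.059]
tcp_rot: [179.8, -0.1, 164.1]
ft_force: [-0.3, -0.8, -0.8]
width: 0.0317
time_s: 18.17
eef_pos: [0.5784, -0.2281, 0.0569]
tcp_rot: [179.8, -0.0, 164.1]
ft_force: [0.6, 0.0, -1.7]
width: 0.0318
time_s: 18.25
eef_pos: [0.579, -0.2283, 0.0551]
tcp_rot: [179.8, 0.0, 164.1]
ft_force: [0.2, -0.9, -0.8]
width: 0.0317
```

```bash
python3 -m creep '0 0 0 0 0 -0.1 0'; python3 -m creep '0 0 0 -0.05 0 -0.1 0'
```

```text
time_s: 18.33
eef_pos: [0.5796, -0.2285, 0.0534]
tcp_rot: [179.9, 0.1, 164.1]
ft_force: [-4.0, 2.7, 22.1]
width: 0.0317
time_s: 18.42
eef_pos: [0.5795, -0.2286, 0.0533]
tcp_rot: [179.8, 0.3, 164.1]
ft_force: [-3.1, 5.6, 21.5]
width: 0.0313
```

Contact felt. Releasing, then moving to the tap with the tool turned to yaw 118.

```bash
python3 -m creep '0 0 0 0 0 0.05 0.55;0 0 0 0 0 0 0.55;0 0 0 0 0 0 0.55;0 0 0 0 0 0 0.55;0 0 0 0 0 1 0.55'
python3 -m creep '0 0 0 0 0 1 0.55;0 0 0 0 0 1 0.6;0 0 0 0 0 1 0.8;0 0 -0.5 -0.4 1 0.3 1;0 0 -0.5 -0.4 1 0 1'
python3 -m creep '0 0 -0.5 -0.4 1 0 1;0 0 -0.5 -0.4 1 0 1;0 0 -0.5 -0.4 1 0 1;0 0 -0.5 -0.4 1 0 1;0 0 -0.5 -0.4 1 0 1'
python3 -m creep '0 0 -0.5 -0.4 1 0 1;0 0 -0.5 -0.4 1 0 1;0 0 -0.5 -0.4 1 0 1;0 0 -0.5 -0.4 1 0 1;0 0 -0.5 -0.4 1 0 1'
python3 -m creep '0 0 -0.5 -0.4 1 0 1;0 0 -0.5 -0.4 1 0 1;0 0 -0.5 -0.4 1 0 1;0 0 0 0 0 0 1'
```

```text
time_s: 18.83
eef_pos: [0.5782, -0.2281, 0.0778]
tcp_rot: [179.8, 0.1, 164.1]
ft_force: [-0.6, 0.5, -0.2]
width: 0.0468
time_s: 19.25
eef_pos: [0.5607, -0.1825, 0.166]
tcp_rot: [179.9, 0.5, 157.6]
ft_force: [-0.2, -0.5, -0.3]
width: 0.0843
time_s: 19.67
eef_pos: [0.5101, -0.0548, 0.168]
tcp_rot: [179.8, 0.8, 141.6]
ft_force: [0.9, -0.2, 0.4]
width: 0.0854
time_s: 20.08
eef_pos: [0.4571, 0.0755, 0.1683]
tcp_rot: [179.7, 0.9, 125.7]
ft_force: [1.0, 0.8, 0.1]
width: 0.0856
time_s: 20.42
eef_pos: [0.4232, 0.1569, 0.1685]
tcp_rot: [179.7, 0.8, 116.3]
ft_force: [0.2, -0.6, 0.3]
width: 0.0853
```

Take a view here, and check the blue tray with the side camera at the same time.

```bash
python3 look.py w6; python3 - <<'E'
import cv2,numpy as np;from station import cams
a=cv2.imread('pics/w6.png');b=cams.get_image('side')['color'];cv2.imwrite('pics/s6.png',b)
c=cv2.imread('pics/s6.png')[120:320,220:420]
cv2.imwrite('pics/m6.png',np.vstack([cv2.resize(a,(640,400))[:330],np.hstack([cv2.resize(c,(270,270)),np.zeros((270,370,3),np.uint8)])]))
E
```

```text
[0.42323474 0.15690056 0.16851398] [179.69319241   0.81161911 116.31384289] 20.4167
```

View pics/m6.png

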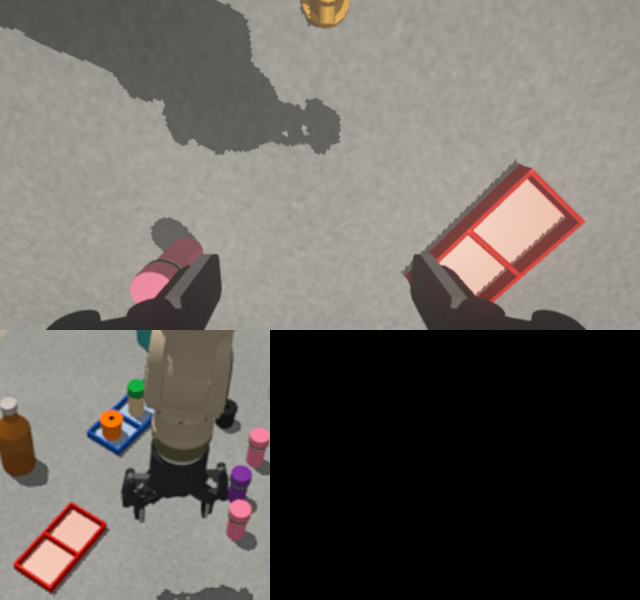

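Bung and vial stand in the tray (side view). The wrist view shows the spout pointing straight along tool x, so the jaw yaw is right. Red tray far corners are at (530,170) and (584,220), divider ends at (466,230) and (521,277).

```bash
python3 px.py w6 .018 530,170 584,220 466,231 521,278
python3 -m creep '0 0.13 0.3 -0.47 1 0 1;0 0 0 -0.47 1 0 1;0 0 0 -0.47 1 -0.5 1;0 0 0 -0.47 0.6 -0.5 1;0 0 0 0 0 0 1'
python3 look.py w7
```

```text
530,170 [0.5816 0.2564] minus tcp, units [6.34 3.98]
584,220 [0.6546 0.2408] minus tcp, units [9.25 3.35]
466,231 [0.5637 0.184 ] minus tcp, units [5.62 1.08]
521,278 [0.639  0.1668] minus tcp, units [8.63 0.39]
time_s: 20.93
eef_pos: [0.3826, 0.243, 0.144]
tcp_rot: [-179.9, 0.8, 117.8]
ft_force: [-0.1, -0.1, 0.2]
width: 0.0853
[0.38258612 0.24295406 0.14401151] [-179.93301649    0.75822207  117.84379677] 20.9333
```

View pics/w7.png

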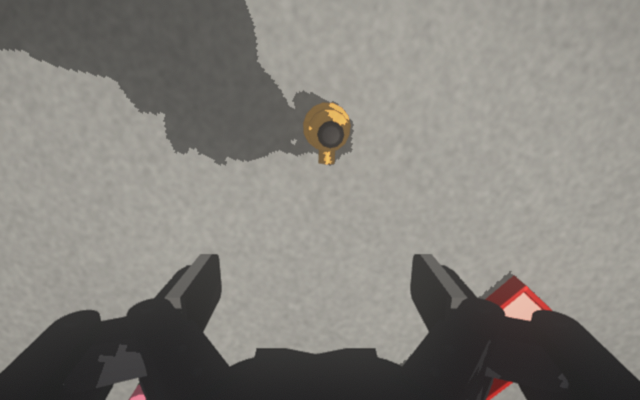

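Tap handle at (331,134), spout tip at (327,160), pointing straight down the picture.

```bash
python3 px.py w7 .085 331,134; python3 px.py w7 .036 327,161
python3 -m creep '0 0.1 0 -0.3 0.7 -0.2 1;0 0 0 -0.3 0.7 -0.5 1;0 0 0 -0.2 0.7 -0.5 1;0 0 0 0 0 0 1'
```

```text
331,134 [0.362  0.2969] minus tcp, units [-0.82  2.16]
327,161 [0.3725 0.2761] minus tcp, units [-0.4   1.33]
time_s: 21.32
eef_pos: [0.3706, 0.2924, 0.1166]
tcp_rot: [-179.8, 0.7, 117.4]
ft_force: [0.1, -1.0, 0.0]
width: 0.0856
```

```bash
python3 -m creep '0 0 0 -0.3 0.15 -0.5 1;0 0 0 -0.2 0.1 -0.7 1;0 0 0 0 0 -0.8 1;0 0 0 0 0 -0.7 1;0 0 0 0 0 0 1'
```

```text
time_s: 21.73
eef_pos: [0.3674, 0.2945, 0.0513]
tcp_rot: [179.7, 0.9, 117.1]
ft_force: [-0.8, -0.4, 0.4]
width: 0.0853
```

```bash
python3 -m creep '0.13 0.07 0.1 -0.3 0.1 -0.4 1;0 0 0 -0.1 0 -0.25 1;0 0 0 0 0 0 1'
```

```text
time_s: 21.98
eef_pos: [0.3618, 0.2943, 0.037]
tcp_rot: [179.5, 0.1, 117.4]
ft_force: [0.3, 0.2, 1.4]
width: 0.0851
```

```bash
python3 -m creep '0 0 0 0 0.1 -0.1 0;0 0 0 0 0 0 0;0 0 0 0 0 0 0;0 0 0 0 0 0 0;0 0 0 0 0 0 0' 50
python3 -m creep '0 0 0 0 0 0 0;0 0 0 0 0 0 0;0 0 0 0 0 0 0'
```

```text
time_s: 22.4
eef_pos: [0.366, 0.2969, 0.0382]
tcp_rot: [179.2, 0.2, 117.3]
ft_force: [-3.6, -2.0, 6.2]
width: 0.027
time_s: 22.65
eef_pos: [0.3659, 0.2971, 0.0385]
tcp_rot: [179.2, 0.2, 117.3]
ft_force: [-0.2, -0.5, -1.3]
width: 0.0269
```

```bash
python3 -m creep '0 0 0 0 0 1 0;-0.06 0.12 0 0 0 1 0;0 0 0 0.5 -0.17 1 0;0 0 0 1 -0.34 0 0;0 0 0 1 -0.34 0 0'
python3 -m creep '0 0 0 1 -0.34 0 0;0 0 0 1 -0.34 0 0;0 0 0 1 -0.34 0 0;0 0 0 1 -0.34 0 0;0 0 0 1 -0.34 0 0'
python3 -m creep '0 0 0 1 -0.34 0 0;0 0 0 0.8 -0.3 0 0;0 0 0 0 0 0 0'
```

```text
time_s: 23.07
eef_pos: [0.4212, 0.2745, 0.1141]
tcp_rot: [-179.3, 0.2, 117.7]
ft_force: [-0.3, -0.8, -2.7]
width: 0.0268
time_s: 23.48
eef_pos: [0.5508, 0.2304, 0.1144]
tcp_rot: [-179.3, 0.1, 117.9]
ft_force: [-0.8, -0.2, -2.3]
width: 0.0264
time_s: 23.73
eef_pos: [0.6023, 0.2113, 0.1125]
tcp_rot: [-179.4, 0.2, 117.7]
ft_force: [-0.4, -1.0, -2.4]
width: 0.0266
```

```bash
python3 -m creep '0.04 -0.09 0 0.45 0 -0.5 0;0 0 0 0 0 -0.9 0;0 0 0 0 0 -0.8 0;0 0 0 0 0 0 0'
```

```text
time_s: 24.07
eef_pos: [0.6153, 0.2104, 0.0548]
tcp_rot: [180.0, 0.3, 117.6]
ft_force: [-1.3, -1.0, -2.8]
width: 0.0266
```

```bash
python3 -m creep '0 0 0 -0.1 0 -0.3 0;0 0 0 0 0 0 0'; python3 -m creep '0 0 0 0 0 -0.15 0'; python3 -m creep '0 0 0 0 0 -0.1 0'
```

```text
time_s: 24.23
eef_pos: [0.6108, 0.2104, 0.0458]
tcp_rot: [-179.8, 0.2, 117.6]
ft_force: [-0.5, -1.3, -2.8]
width: 0.0262
time_s: 24.32
eef_pos: [0.6112, 0.2108, 0.0431]
tcp_rot: [-179.9, 0.2, 117.6]
ft_force: [0.0, 0.5, -1.9]
width: 0.0265
time_s: 24.4
eef_pos: [0.611, 0.2108, 0.0423]
tcp_rot: [-179.9, 0.3, 117.7]
ft_force: [-6.5, -3.8, 12.5]
width: 0.0266
```

Contact felt. Releasing and heading to the cleaner bottle.

```bash
python3 -m creep '0 0 0 0 0 0.05 0.55;0 0 0 0 0 0 0.55;0 0 0 0 0 0 0.55;0 0 0 0 0 1 0.55;0 0 0 0 0 1 0.6'
python3 -m creep '0 0 0 0 0 1 0.6;0 0 0 0 0 1 0.8;0 0 0 0 0 1 1;0 0 0 -0.55 -1 0 1;0 0 0 -0.55 -1 0 1'
python3 -m creep '0 0 0 -0.55 -1 0 1;0 0 0 -0.55 -1 0 1;0 0 0 -0.55 -1 0 1;0 0 0 -0.55 -1 0 1;0 0 0 -0.55 -1 0 1'
python3 -m creep '0 0 0 -0.55 -1 0 1;0 0 0 -0.55 -1 0 1;0 0 0 -0.55 -1 0 1;0 0 0 -0.55 -1 0 1;0 0 0 -0.55 -1 0 1'
python3 -m creep '0 0 0 -0.5 -1 0 1;0 0 0 -0.5 -1 0 1;0 0 0 -0.5 -1 0 1;0 0 0 -0.5 -1 -0.5 1;0 0 0 0 0 0 1'
python3 look.py w8
```

```text
time_s: 24.82
eef_pos: [0.6096, 0.2113, 0.0941]
tcp_rot: [-179.8, 0.2, 117.7]
ft_force: [0.9, 1.1, 0.8]
width: 0.051
time_s: 25.23
eef_pos: [0.5877, 0.1654, 0.181]
tcp_rot: [179.2, 0.4, 118.1]
ft_force: [0.2, -0.4, -0.3]
width: 0.0853
time_s: 25.65
eef_pos: [0.5196, 0.0373, 0.187]
tcp_rot: [178.5, 0.8, 118.3]
ft_force: [-0.7, 0.1, -0.4]
width: 0.0853
time_s: 26.07
eef_pos: [0.4488, -0.0931, 0.191]
tcp_rot: [178.0, 1.2, 118.4]
ft_force: [0.4, -0.5, 0.2]
width: 0.0853
time_s: 26.48
eef_pos: [0.3963, -0.2022, 0.1829]
tcp_rot: [177.8, 1.9, 118.2]
ft_force: [-0.3, -0.4, -0.3]
width: 0.0852
[ 0.39626099 -0.2021905   0.18293795] [177.77502623   1.88326297 118.19173293] 26.4833
```

View pics/w8.png

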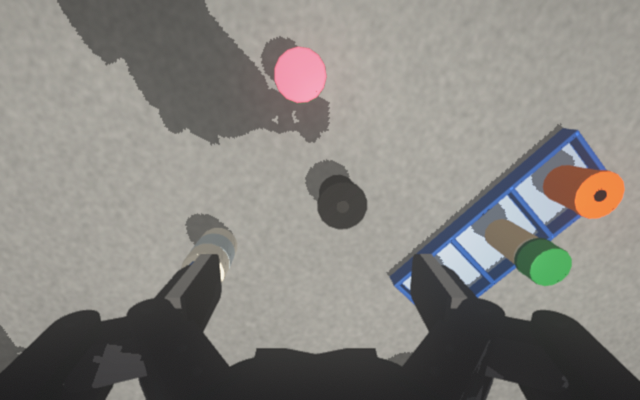

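Bung and vial stand well. The bottle is partly hidden by the left finger near (212,245). I'll level, move over it and measure the blue cap by colour instead of viewing.

```bash
python3 -m creep '0.11 0.47 0 -0.4 -0.6 -0.6 1;0 0 0 -0.4 -0.6 -0.6 1;0 0 0 -0.4 -0.6 0 1;0 0 0 0 0 0 1'
python3 look.py w9; python3 - <<'E'
import cv2,numpy as np
a=cv2.cvtColor(cv2.imread('pics/w9.png'),cv2.COLOR_BGR2HSV);m=cv2.inRange(a,(95,130,50),(125,255,255))
n,l,s,c=cv2.connectedComponentsWithStats(m)
for i in range(1,n):
    if s[i,4]>80:print(s[i],c[i].round(1))
E
```

```text
time_s: 26.87
eef_pos: [0.3697, -0.2473, 0.1568]
tcp_rot: [179.6, 0.3, 118.4]
ft_force: [0.7, -0.3, 0.1]
width: 0.0855
[ 0.36968959 -0.24733411  0.15682836] [179.64484183   0.33377198 118.3850271 ] 26.8667
[ 462  136  178  159 1966] [568.5 222.7]
[229 256  38  33 972] [247.  272.1]
```

```bash
python3 px.py w9 .08 245,272
python3 -m creep '0 0 0 -0.4 -0.9 0 1;0 0 0 -0.4 -0.9 0 1;0 0 0 0 0 0 1'
python3 look.py w10
```

```text
245,272 [ 0.3435 -0.3049] minus tcp, units [-1.05 -2.3 ]
time_s: 27.17
eef_pos: [0.3524, -0.2893, 0.1586]
tcp_rot: [179.5, 0.4, 118.8]
ft_force: [-0.0, -0.1, -0.7]
width: 0.0852
[ 0.35244453 -0.28933221  0.15857871] [179.45033526   0.38971155 118.75646277] 27.1667
```

View pics/w10.png

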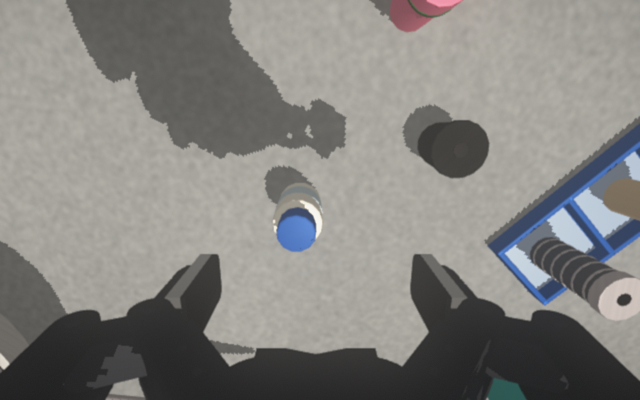

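The cap is clear at (296,233), and the strainer also stands in its compartment at (560,260).

```bash
python3 px.py w10 .08 296,233
python3 -m creep '0 0 0 -0.3 -0.55 -0.8 1;0 0 0 0 0 -1 1;0 0 0 0 0 -1 1;0 0 0 0 0 0 1'
```

```text
296,233 [ 0.3448 -0.3047] minus tcp, units [-0.31 -0.61]
time_s: 27.55
eef_pos: [0.3502, -0.2994, 0.0907]
tcp_rot: [179.1, 0.8, 119.0]
ft_force: [-0.7, 0.2, -1.0]
width: 0.0855
```

```bash
python3 -m creep '0.04 0.2 0 -0.28 -0.28 -0.3 1;0 0 0 0 0 -0.9 1;0 0 0 0 0 -0.5 1;0 0 0 0 0 0 1'
```

```text
time_s: 27.88
eef_pos: [0.3459, -0.3057, 0.0505]
tcp_rot: [-179.8, 0.1, 119.4]
ft_force: [-0.3, 0.2, 0.2]
width: 0.0857
```

```bash
python3 -m creep '0 0 0 0 0 -0.2 0;0 0 0 0 0 -0.05 0;0 0 0 0 0 0 0;0 0 0 0 0 0 0;0 0 0 0 0 0 0' 40
python3 -m creep '0 0 0 0 0 0 0;0 0 0 0 0 0 0'
```

```text
time_s: 28.3
eef_pos: [0.3482, -0.3072, 0.048]
tcp_rot: [-179.8, 0.3, 119.5]
ft_force: [-1.0, 0.7, -1.9]
width: 0.0368
time_s: 28.47
eef_pos: [0.3486, -0.3077, 0.0489]
tcp_rot: [-179.8, 0.4, 119.5]
ft_force: [-0.7, -0.7, -0.7]
width: 0.0371
```

```bash
python3 -m creep '0 0 0 0 0 1 0;0 0 0 0 0 1 0;0 0 0 0 0 1 0;0 0 0 0 0 1 0;0 0 0 0.56 1 0.2 0'
python3 -m creep '0 0 0 0.56 1 0 0;0 0 0 0.56 1 0 0;0 0 0 0.56 1 0 0;0 0 0 0.56 1 0 0;0 0 0 0.56 1 0 0'
python3 -m creep '0 0 0 0.56 1 0 0;0 0 0 0.56 1 0 0;0 0 0 0.56 1 0 0;0 0 0 0.56 1 0 0;0 0 0 0.56 1 0 0'
python3 -m creep '0 0 0 0.56 1 0 0;0 0 0 0.56 1 0 0;0 0 0 0.56 1 0 0;0 0 0 0.56 1 0 0;0 0 0 0.56 1 0 0'
```

```text
time_s: 28.88
eef_pos: [0.3596, -0.2829, 0.156]
tcp_rot: [-179.7, 0.1, 119.2]
ft_force: [1.0, -1.0, 0.1]
width: 0.0372
time_s: 29.3
eef_pos: [0.4326, -0.1564, 0.1609]
tcp_rot: [-179.9, 0.6, 118.7]
ft_force: [0.5, -0.5, -1.3]
width: 0.037
time_s: 29.72
eef_pos: [0.5045, -0.0246, 0.1618]
tcp_rot: [-180.0, 0.7, 118.6]
ft_force: [0.1, -0.3, -2.1]
width: 0.0366
time_s: 30.13
eef_pos: [0.5762, 0.1077, 0.1619]
tcp_rot: [-179.9, 0.7, 118.7]
ft_force: [-0.5, -1.0, -0.1]
width: 0.0368
```

```bash
python3 -m creep '0.1 0.06 0 0.5 0.7 0 0;0 0 0 0.3 0.4 -0.5 0;0 0 0 0 0 -1 0;0 0 0 0 0 -1 0;0 0 0 0 0 0 0'
```

```text
time_s: 30.55
eef_pos: [0.6009, 0.1442, 0.0986]
tcp_rot: [179.7, -0.0, 119.2]
ft_force: [-1.7, -0.7, -1.9]
width: 0.037
```

```bash
python3 -m creep '0 0 0 -0.12 -0.28 -0.7 0;0 0 0 0 0 -0.6 0;0 0 0 0 0 0 0'
```

```text
time_s: 30.8
eef_pos: [0.5975, 0.1372, 0.0663]
tcp_rot: [179.8, -0.0, 119.2]
ft_force: [0.6, -0.1, -0.7]
width: 0.0371
```

```bash
python3 -m creep '0 0 0 0 0 -0.3 0;0 0 0 0 0 0 0'; python3 -m creep '0 0 0 0 0 -0.12 0'; python3 -m creep '0 0 0 0 0 -0.1 0'; python3 -m creep '0 0 0 0 0 -0.06 0'
```

```text
time_s: 30.97
eef_pos: [0.5976, 0.1367, 0.0601]
tcp_rot: [179.8, -0.0, 119.1]
ft_force: [-0.2, 0.2, -0.6]
width: 0.0366
time_s: 31.05
eef_pos: [0.5988, 0.1367, 0.0587]
tcp_rot: [179.6, 0.0, 119.1]
ft_force: [0.2, 0.3, -0.7]
width: 0.0368
time_s: 31.13
eef_pos: [0.5993, 0.1366, 0.0569]
tcp_rot: [179.6, 0.1, 119.1]
ft_force: [0.4, 0.2, -1.3]
width: 0.0374
time_s: 31.22
eef_pos: [0.5999, 0.1367, 0.0561]
tcp_rot: [179.5, 0.1, 119.1]
ft_force: [0.5, 0.7, -1.2]
width: 0.0368
```

```bash
python3 -m creep '0 0 0 -0.05 0 -0.12 0'; python3 -m creep '0 0 0 0 0 -0.1 0'
```

```text
time_s: 31.3
eef_pos: [0.5995, 0.1367, 0.0539]
tcp_rot: [179.4, 0.1, 119.1]
ft_force: [0.9, 0.5, -0.1]
width: 0.0371
time_s: 31.38
eef_pos: [0.5996, 0.1368, 0.0516]
tcp_rot: [179.4, 0.1, 119.1]
ft_force: [-0.2, 0.1, -0.6]
width: 0.0366
```

```bash
python3 -m creep '0 0 0 0 0 -0.06 0'; python3 -m creep '0 0 0 0 0 -0.08 0'
```

```text
time_s: 31.47
eef_pos: [0.5997, 0.1368, 0.0514]
tcp_rot: [179.3, 0.2, 119.1]
ft_force: [-5.4, -0.6, 17.8]
width: 0.0365
time_s: 31.55
eef_pos: [0.5997, 0.1368, 0.0514]
tcp_rot: [179.3, 0.2, 119.1]
ft_force: [-5.8, 0.2, 18.2]
width: 0.037
```

Contact felt. Release, lift and back off toward the base so the cameras see everything.

```bash
python3 -m creep '0 0 0 0 0 0.05 0.65;0 0 0 0 0 0 0.65;0 0 0 0 0 0 0.65;0 0 0 0 0 1 0.65;0 0 0 0 0 1 0.65'
python3 -m creep '0 0 0 0 0 1 0.65;0 0 0 0 0 1 0.65;0 0 0 0 0 1 0.7;0 0 0 -1 0 0 1;0 0 0 -1 0 0 1'
python3 -m creep '0 0 0 -1 0 0 1;0 0 0 -1 0 0 1;0 0 0 -1 0 0 1;0 0 0 -1 0 0 1;0 0 0 0 0 0 1'
python3 - <<'E'
import cv2,numpy as np;from station import cams
a=cams.get_image('scene')['color'][115:320,175:445];b=cams.get_image('side')['color'][90:385,200:450]
a=cv2.resize(a,None,fx=1.5,fy=1.5,interpolation=cv2.INTER_CUBIC);b=cv2.resize(b,None,fx=1.55,fy=1.55,interpolation=cv2.INTER_CUBIC)
o=np.zeros((max(a.shape[0],b.shape[0]),a.shape[1]+b.shape[1],3),np.uint8);o[:a.shape[0],:a.shape[1]]=a;o[:b.shape[0],a.shape[1]:]=b
print(o.shape);cv2.imwrite('pics/f1.png',o)
E
```

```text
time_s: 31.97
eef_pos: [0.5963, 0.1366, 0.0993]
tcp_rot: [179.7, 0.0, 119.1]
ft_force: [1.2, -0.0, 0.7]
width: 0.0552
time_s: 32.38
eef_pos: [0.552, 0.1366, 0.1812]
tcp_rot: [179.2, 0.3, 119.1]
ft_force: [-1.3, 0.6, -0.9]
width: 0.0814
time_s: 32.8
eef_pos: [0.4453, 0.1365, 0.1815]
tcp_rot: [179.1, 0.3, 119.1]
ft_force: [-0.6, -0.9, -1.6]
width: 0.0856
(457, 793, 3)
```

View pics/f1.png

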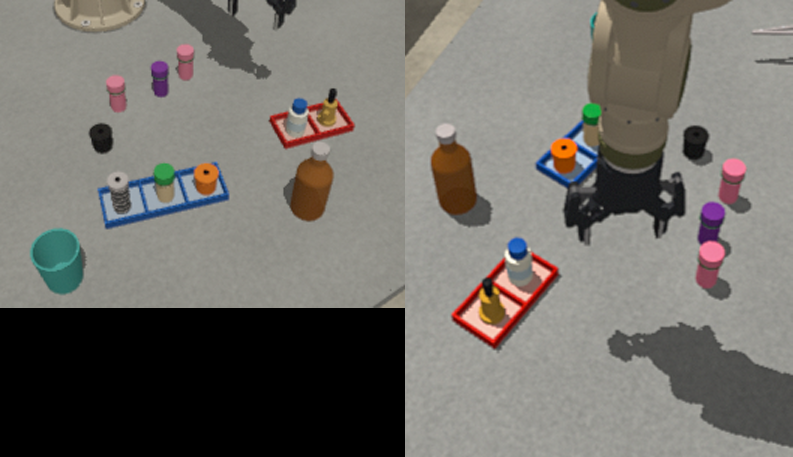

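All five stand upright in their own compartments: blue tray from (120,192) to (206,180), red tray at (297,118) and (328,108). The black bung, amber bottle and teal cup stand where they did. Handing in.

```bash
python3 -m creep '0 0 0 0 0 0 1;0 0 0 0 0 0 1;0 0 0 0 0 0 1'; python3 -c "
from station import r;print(r.hand_in())"
```

```text
time_s: 33.15
eef_pos: [0.4532, 0.1367, 0.1827]
tcp_rot: [178.7, 0.5, 119.0]
ft_force: [-0.6, -0.3, -0.7]
width: 0.085
the job is handed in; nothing more can be done
None
```

Both kits are made up and the job is handed in at 33 s. I placed the parts in the order you listed them. The blue tray holds the orange bung, green-capped yeast vial and steel hop strainer. The red tray holds the brass tap and white cleaner bottle.

I lowered each part until I felt the floor at about 12–30 N, then opened the jaws.

- **Last pictures:** The final scene view shows all five parts upright, each in its own compartment. The side view agrees for the bung, vial, tap and bottle, but there the arm hides the strainer's end of the blue tray. The black bung, amber bottle and teal cup look undisturbed by eye; I did not re-measure their positions.
- **Forces:** The highest wrist force I saw was about 31 N, against the 120 N limit. Nothing touched the arm or gripper at hand-in.
- **What went wrong on the way:** Early on, joint 6 ran up to its 180° stop and the tool tilted about 2.5°. I fixed this with a half turn before the first grasp.
- **What disagreed:** The two fixed cameras differed by about 11 mm on the tray positions. The wrist camera agreed with their average to within a few millimetres, and I used that.

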